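# Load the terminal block and index the keeper to the third stop

### The arm

A 6-joint arm with a two-finger parallel gripper is mounted at the origin on the work surface. World frame = base frame: x ahead of the robot, y to its left, z up, the work surface at z = 0. Lengths are in m, angles in rad, forces in N, time in s.
With the tool pointing down it reaches from about 0.3 to 0.775 m from the base axis. Payload 14.6 kg.
Tool frame: the origin (TCP) lies between the finger pads, 19 mm behind the fingertips; this is the grasp point; z points along the fingers, y is the line along which they close (so a half turn about z gives the same grasp; the last joint's range is limited). The gripper opens to 94 mm and grips with 3 to 60 N. Pads are 16 mm wide; open, the fingers measure 119 mm over their backs; the gripper's body (75 mm by 177 mm) begins 78 mm behind the grasp point.
Start: joints at [-1.222, 0.3, 1.521, -0, 1.321, -0.067], TCP at [0.222, -0.503, 0.224] pointing down, gripper open.
Joint ranges: [-3.03, 3.03], [-0.79, 2.21], [0.23, 2.52], [-1.04, 4.18], [0, 3.07], [-2.55, 2.55]. Speed limits (rad/s): [2.22, 2.22, 2.57, 3.14, 3.14, 3.14].

### API

Orientations are given as [roll, pitch, yaw] about the fixed x, y, z axes, in that order (R = Rz(yaw) Ry(pitch) Rx(roll)).
In Python, from station import status, vision, order, silhouettes gives the robot as it stands. The module is installed in compiled form; this text tells all that it offers.
- The arm moves only by the shell command python3 -m pendant 'ROWS' [FORCE]. ROWS is JSON, one flat list of numbers, 7 for each row, row after row: the shift along the tool's x, y, z in units of 500 mm (1.0 is 500 mm), then the turn, a rotation vector about the tool's x, y, z in units of 90 degrees (1.0 is 90 degrees), then the opening, from -1 (shut) to 1 (fully open). A call has 1 to 12 rows; each row is the pose to reach, as a shift and turn from the pose commanded when the call began, along the tool's axes at that moment; what a row does not reach only later rows make up. A row lasts 1/10 s, in which the tool goes at most 50 mm and 8.59 degrees, less where a joint would pass 70% of its speed; a pose out of reach is approached as far as the arm can. A call with a number of a shift or a turn outside -1 to 1 is refused whole. A call with a gripper value outside its range is refused whole. The fingers move at their own pace and stop on an object; FORCE is the grip in N (left out, the last holds). Time passes only in rows, so rows that repeat a pose let the fingers close. It gives the time, the measured TCP pose, the force, the opening and the grip force at its end, in the units of the state.
- status.get_obs(): the state, without advancing time (a new reading comes with each control period).
- vision.camera(name): name is "scene" or "top" or "wrist"; returns a dict with "pixels" (420x560x3 uint8, red, green, blue), "K" (3x3 intrinsics, pixels), "k1" (the pictures are not rectified: a ray, as slopes to the right and down, at radius r is drawn at 1 + k1 r^2 times it, then the intrinsics apply), "R" (3x3) and "t" (3): a world point X has camera coordinates R X + t. Camera axes: x right, y down, z forward; pixel columns grow to the right and rows downward; lengths in m; the calibration is good to about 2 mm. A picture is of the moment at which its call begins. There is no depth.
- order.hand_in(): hands the job in; it is judged then, once.
Trained networks look in a picture, given as the dict that the camera call returned (one of the last four; its "shot" number tells which), for a name from the list of things; names that differ only in an ending like _2 or _b are one class to them, and where a whole thing is asked for, a point or a joint stands for the part that bears it (a point fixed in the world has none). Each returns a list of dicts, best first, with "score" (0 to 1); they miss things now and then, are a little off and sometimes report something else, mostly with a low value. They report only what shows in the picture. A call takes as long as a camera call. They do not tell look-alikes from the thing itself.
- silhouettes(target, picture): "region" (420x560 bool, what is visible of it) and "extent" ([left, top, right, bottom] in pixels, round what is visible of it).
The state is a dict: "time_s": time; "qpos": joint angles; "joint_vel": joint speeds; "tau": joint torques, N m; "ee_pos": TCP position; "eef_rot": TCP orientation; "force": force on the tool from outside, world axes, zero at the start; "moment": the same for the moment, N m; "grip_width": finger opening in m; "grip_force": force on a finger pad.
Only numpy, scipy, OpenCV 4.12 (cv2) and the standard library are available. Lean on these libraries where they do the work, as an engineer would, in place of code of your own. Each camera call takes 0.05 s, during which the arm holds its last target. There are 200 camera calls.

### The job

Seat the tabbed terminal block upright in the fixture's nest, flat on the floor of the nest with its tab in the slot. Then grip the knob and turn it counter-clockwise, counting the clicks, to the third stop, so that the keeper arm lies over the block; do not run on past it and leave the other things on the bench where they are. Finish holding: keep the knob gripped at the third stop, do not let go.

Things in the scene. Friction and masses are not known exactly. Their poses are not given: they have to be found in the camera images.
- tab_block: grey moulded terminal block, 30 (x) by 60 (y) by 40 (z) mm, three brass screw heads flush in its top, and a tab 14 wide, 12 long, 10 high at the foot of its +y end; 0.09 to 0.18 kg. Origin: centre of the underside of the 30 x 60 body; z up. It starts loose and upright on the bench among a plain block and a transformer; grip it across its 30 mm width (x), near the top
- tab_tip (a point): outer end of the tab, 42 mm along +y from the block's origin, 5 mm above its underside
- fixture: indexing fixture screwed to the bench: dark steel plate 130 (x) by 275 (y) mm, 10 mm thick. Origin: on the bench under the knob's axis; the plate reaches from y = -105 to +170 mm; z up. The nest is at y = +115 mm. A grey block at y = -80 mm, 48 mm high, holds the spring plunger that clicks in a toothed wheel under the keeper arm
- keeper_tip (a point): top of the outer end of the keeper arm, an aluminium bar 24 mm wide that reaches 142 mm from the knob's axis, 54 to 60 mm above the bench, and turns with the knob. At the third stop it lies along the fixture's +y over the nest, 4 mm above a seated block; parked, it points roughly along the fixture's +x, clear of the nest
- nest (a point): centre of the nest's floor, 10 mm above the bench; axes as the fixture's. Pocket 34 (x) by 64 mm (y), walls 12 mm high (top 22 mm above the bench); the end wall on +y, away from the knob, has an 18 mm wide slot for the tab, open to the top and outside. The block seats with its origin here, tab towards +y (2 mm play each side)
- index_knob (a joint): angle of knob and keeper arm, rad, growing counter-clockwise from above, 0 to 1.70. Starts parked at 0 to 0.18 (free there, stays where left). Spring detents: first stop 0.575, second 0.925, third 1.275, a fourth at 1.625, with ridges at 0.40, 0.75, 1.10 and 1.45 between. About 0.15 N m turns it over a ridge, then it snaps on into the stop
- knob_handle: black knob on the keeper arm's hub: a round skirt 48 mm across, 6 mm high, with an upright bar 48 mm long (x) by 16 mm thick (y), top 35 mm above its origin. Origin: on the knob's axis, 60 mm above the bench; x points along the keeper arm, z up
- knob_grip (a point): where to grip the knob: on its axis, 26 mm above the handle's origin (86 mm above the bench, 9 mm below the bar's top); pinch the bar across its 16 mm thickness from above
- plain_block: bystander: a block like the tabbed one but without a tab, 30 x 60 x 40 mm, origin under its centre
- transformer: bystander: small transformer, 50 x 38 x 42 mm, origin under its centre
- screwdriver: bystander: screwdriver lying on the bench beyond the blocks
- bobbin: bystander: black bobbin, 48 mm across, 40 mm high, origin under its centre
- jar: bystander: clear jar with a white cap, 64 mm across, 90 mm high, origin under its centre
- pipe_ring: bystander: copper pipe offcut standing on end, 40 mm across, 30 mm high, origin under its centre
- relay: bystander: clear relay, 30 x 45 x 30 mm, origin under its centre
There are look-alikes about, which are no part of the job. Leave any purple look-alike of the tab_block alone.

How it is judged:
By the outcome, as a careful person would: the job done as asked, in the order asked, and still so for the second after the job is handed in, while the arm keeps its last pose, push and grip.
It also fails if it takes over 54 s, if anything falls off the work surface, if the arm or the gripper's body presses on something with over 40 N, if the wrist force passes 120 N, or if a joint passes its speed limit or range.

## Working session

There is one attempt and no reset: what is moved stays moved. The work goes in short steps, Python scripts to look and compute and a shell command to move; the robot and the scene stay as the last step left them, time stands still between calls to the robot, and variables do not carry over. Pictures are saved under pics/ and viewed, at most 10 in all, crops included, and the job is handed in when it is done.

```bash
mkdir -p pics; ls; cat > h.py <<'E'
import numpy as np, cv2
from station import status, vision, order, silhouettes
from scipy.spatial.transform import Rotation as Ro
def project(c,X):
    p=(np.atleast_2d(X)@c["R"].T)+c["t"]; s=p[:,:2]/p[:,2:]
    r2=(s**2).sum(1,keepdims=True); s=s*(1+c["k1"]*r2)
    return s@np.asarray(c["K"])[:2,:2].T+np.asarray(c["K"])[:2,2]
def ray(c,uv):
    K=np.asarray(c["K"]); uv=np.atleast_2d(np.asarray(uv,float))
    s=cv2.undistortPoints(uv[:,None],K,np.array([c["k1"],0,0,0,0.]))[:,0]
    d=np.c_[s,np.ones(len(s))]@c["R"]; return -np.asarray(c["R"]).T@c["t"],d
def onz(c,uv,z):
    o,d=ray(c,uv); return o+d*((z-o[2])/d[:,2:])
def tri(cs,uvs):
    A=0;b=0
    for c,u in zip(cs,uvs):
        o,d=ray(c,u); d=d[0]/np.linalg.norm(d[0]); P=np.eye(3)-np.outer(d,d); A=A+P; b=b+P@o
    return np.linalg.solve(A,b)
def save(c,n,crop=None,s=1):
    im=c["pixels"][...,::-1]
    if crop: l,t,r,b=crop; im=im[t:b,l:r]
    cv2.imwrite("pics/"+n,cv2.resize(im,None,fx=s,fy=s,interpolation=cv2.INTER_CUBIC))
E
python3 - <<'E'
from h import *
cs={}
for n in("scene","top"):
    c=cs[n]=vision.camera(n); 
    print(n,(-c["R"].T@c["t"]).round(3),c["k1"],c["K"][0][0])
    for t in("tab_block","fixture","index_knob","knob_handle","plain_block","transformer"):
        print(t,[(round(x["score"],2),[int(v) for v in x["extent"]]) for x in silhouettes(t,c)])
im=np.hstack([cv2.resize(cs[n]["pixels"][...,::-1],(800,600)) for n in cs])
cv2.imwrite("pics/a.png",im[:,:800]);cv2.imwrite("pics/b.png",im[:,800:])
print(status.get_obs())
E
```

```text
pics
scene [ 1.153 -0.734  0.876] 0.0021846152871295914 520.6580820592103
tab_block [(0.85, [156, 215, 186, 238]), (0.72, [146, 245, 174, 276])]
fixture [(0.91, [246, 159, 330, 230]), (0.71, [146, 243, 174, 275])]
index_knob [(0.69, [260, 170, 333, 201])]
knob_handle []
plain_block [(0.64, [208, 280, 234, 312])]
transformer [(0.78, [132, 305, 162, 324])]
top [0.39  0.034 1.09 ] -0.05580156023076688 393.12761522903804
tab_block [(0.86, [338, 277, 353, 304]), (0.81, [375, 253, 388, 284])]
fixture [(0.74, [185, 203, 295, 288]), (0.18, [113, 246, 148, 272])]
index_knob [(0.97, [208, 200, 266, 255]), (0.62, [374, 254, 390, 282])]
knob_handle [(0.76, [238, 231, 258, 251])]
plain_block [(0.75, [374, 187, 389, 211]), (0.56, [143, 185, 163, 206]), (0.23, [237, 235, 257, 249])]
transformer [(0.6, [416, 225, 434, 242])]
{'time_s': 0.7, 'qpos': array([-1.22158119e+00,  2.99888770e-01,  1.52099784e+00,  4.99305389e-05,
        1.32071793e+00, -6.66255489e-02]), 'joint_vel': array([-0.00123621,  0.00046645, -0.00155642,  0.00037617,  0.001692  ,
       -0.00256639]), 'tau': array([ 7.49293031e-04, -5.31569123e+01, -3.52880180e+01,  7.08052190e-02,
        2.12141377e-02, -1.45431144e-06]), 'ee_pos': array([ 0.22216885, -0.50311752,  0.22425266]), 'eef_rot': array([-3.14158401e+00, -4.90616523e-05,  4.15828330e-01]), 'force': array([-0.04594132, -0.74234582,  0.1080534 ]), 'moment': array([ 0.0255576 ,  0.00779203, -0.00928109]), 'grip_force': 0.0, 'grip_width': 0.09404154996102133}
```

View pics/a.png

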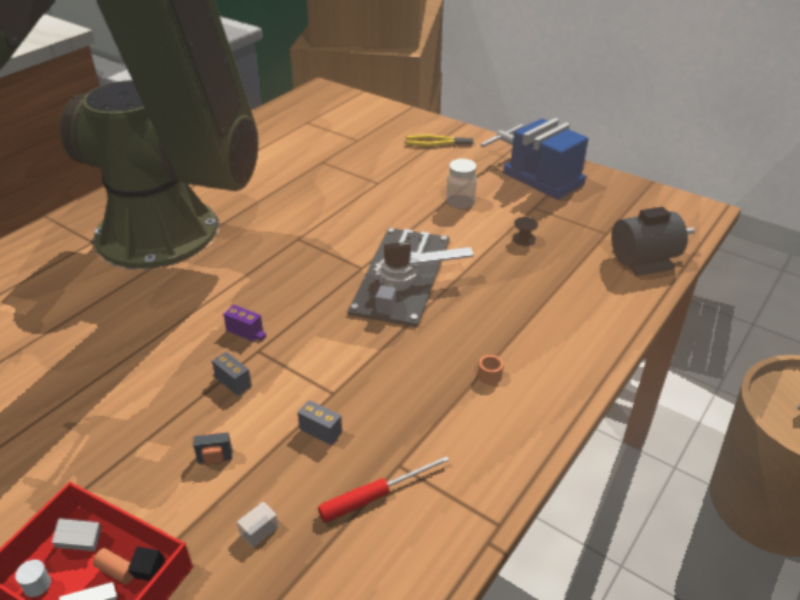

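View pics/b.png

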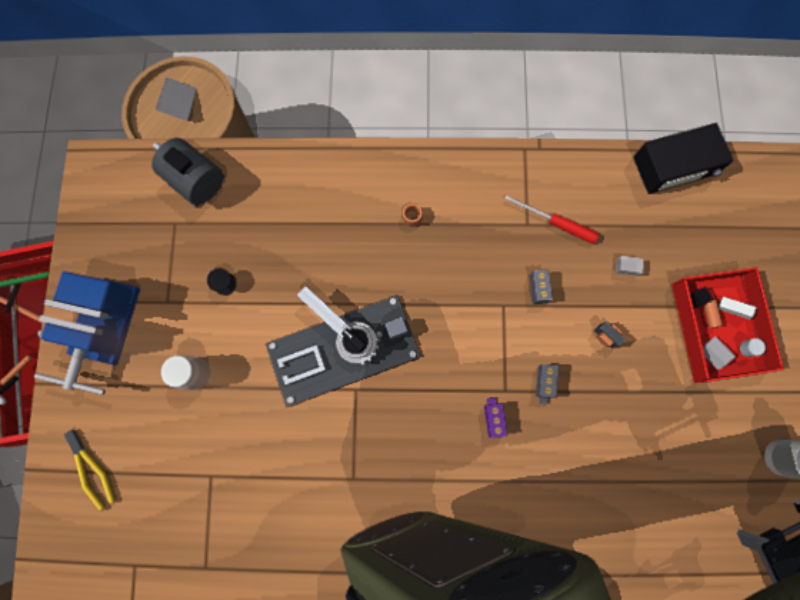

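The scene picture shows the grey blocks at (232,372) and (320,421), the purple one at (243,323) and the fixture with its arm at (400,270). In the top picture the grey tabbed block is at (547,382) with its tab downwards at about (543,400). The plain block is at (541,285), the purple look-alike at (495,418), the knob at (357,343) and the nest at (302,363), to the left.

```bash
python3 - <<'E'
from h import *
c=vision.camera("top"); f=.7
for n,u,z in(("tab",(548,381),.04),("tabtip",(543,401),.01),("plain",(541,285),.04),("purple",(495,418),.04),("knob",(357,343),.095),("armtip",(307,293),.06),("nest",(302,363),.016),("transf",(610,335),.04),("jar",(180,372),.09)):
    print(n,onz(c,np.array(u)*f,z)[0].round(3))
w=vision.camera("wrist"); s=status.get_obs()
Rt=Ro.from_euler("xyz",s["eef_rot"]).as_matrix()
print("cam in tool",(Rt.T@(-w["R"].T@w["t"]-s["ee_pos"])).round(3),"\n",(w["R"]@Rt).round(3),w["K"][0][0])
E
```

```text
tab [ 0.439 -0.209  0.04 ]
tabtip [ 0.402 -0.205  0.01 ]
plain [ 0.62  -0.202  0.04 ]
purple [ 0.371 -0.11   0.04 ]
knob [0.5   0.141 0.095]
armtip [0.597 0.242 0.06 ]
nest [0.469 0.254 0.016]
transf [ 0.525 -0.329  0.04 ]
jar [0.443 0.46  0.09 ]
cam in tool [ 0.076 -0.    -0.161] 
 [[-0.     1.    -0.001]
 [-0.965 -0.    -0.262]
 [-0.262  0.001  0.965]] 298.81094948475373
```

```bash
python3 -m pendant '[0.634,-0.362,0,0,0,-1,0.2, 0.634,-0.362,0,0,0,-1,0.2, 0.634,-0.362,0,0,0,-1,0.2, 0.634,-0.362,0,0,0,-1,0.2, 0.634,-0.362,0,0,0,-1,0.2, 0.634,-0.362,0,0,0,-1,0.2, 0.634,-0.362,0,0,0,-1,0.2, 0.634,-0.362,0,0,0,-1,0.2, 0.634,-0.362,0,0,0,-1,0.2, 0.634,-0.362,0,0,0,-1,0.2, 0.634,-0.362,0,0,0,-1,0.2]'
python3 -m pendant '[0,0,0,0,0,-0.67,0.2, 0,0,0,0,0,-0.67,0.2, 0,0,0,0,0,-0.67,0.2, 0,0,0,0,0,-0.67,0.2, 0,0,0,0,0,-0.67,0.2, 0,0,0,0,0,-0.67,0.2, 0,0,0,0,0,-0.67,0.2, 0,0,0,0,0,-0.67,0.2]'
python3 - <<'E'
from h import *
w=vision.camera("wrist"); save(w,"w1.png",s=1.4)
for x in silhouettes("tab_block",w): print(x["score"],x["extent"])
E
```

```text
time_s: 1.9
ee_pos: [0.4392, -0.2093, 0.2243]
eef_rot: [3.142, 0.0, 1.993]
force: [0.6, -0.1, 0.4]
grip_width: 0.0563
grip_force: 0.0
time_s: 2.7
ee_pos: [0.439, -0.2095, 0.2243]
eef_rot: [-3.142, 0.0, 3.042]
force: [-0.2, -0.3, 0.3]
grip_width: 0.0563
grip_force: 0.0
0.93 [264.4, 161.5, 290.6, 218.8]
0.83 [333.0, 91.4, 374.4, 159.1]
```

View pics/w1.png

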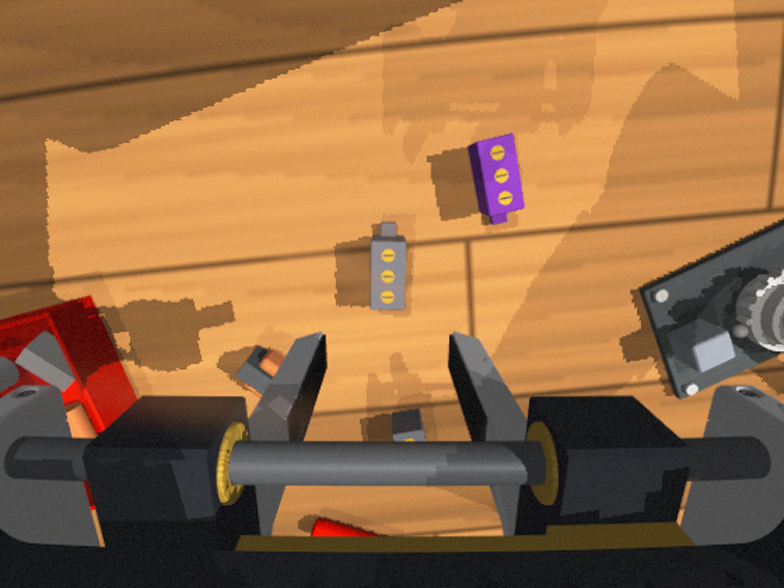

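The wrist picture shows the grey tabbed block at (388,272) with its tab up at (388,229). The purple one is at (498,178), and the plain block is hidden below near (408,425).

```bash
cat >> h.py <<'E'
def screws(c,ext,m=2):
    l,t,r,b=[int(round(v)) for v in ext]; im=c["pixels"].astype(int)
    y=((im[...,0]-im[...,2])>60)&(im[...,0]>110)
    k=np.zeros_like(y); k[t+m:b-m,l+m:r-m]=1; y&=k
    n,_,st,ce=cv2.connectedComponentsWithStats(y.astype(np.uint8))
    i=[j for j in range(1,n) if st[j,4]>=8]
    return ce[sorted(i,key=lambda j:ce[j][1])]
E
python3 - <<'E'
from h import *
w=vision.camera("wrist"); e=max((x for x in silhouettes("tab_block",w)),key=lambda x:-abs(x["extent"][0]-264))
print(e["extent"]); s=screws(w,e["extent"]); print(s.round(1))
P=onz(w,s,.04); print(P.round(4)); 
sc=vision.camera("scene"); 
for x in silhouettes("tab_block",sc):
    u=screws(sc,x["extent"]); print(x["extent"],u.round(1)); 
    if len(u)==3 and x["extent"][1]>235:
        for U in(u,): print("tri mid",tri([w,sc],[s[1],U[1]]).round(4))
E
```

```text
[264.2, 159.7, 288.3, 222.2]
[[268.  164.5]
 [284.  164.5]
 [276.7 182. ]
 [276.6 197.1]
 [276.5 211.7]]
[[ 0.4028 -0.2151  0.04  ]
 [ 0.4047 -0.1968  0.04  ]
 [ 0.4241 -0.2073  0.04  ]
 [ 0.4421 -0.2094  0.04  ]
 [ 0.4599 -0.2115  0.04  ]]
[146.9, 247.7, 173.3, 275.8] [[155.8 250.9]
 [167.9 251.2]
 [160.5 254.8]
 [165.5 258.5]
 [149.4 264.2]
 [154.  271.6]]
[156.2, 214.3, 187.8, 239.2] [[182.2 220.5]
 [160.9 234.8]]
```

```bash
python3 -m pendant '[-0.006,0,0.2,0,0,0.011,0.2, -0.006,0,0.2,0,0,0.011,0.2, -0.006,0,0.2,0,0,0.011,0.2, -0.006,0,0.2,0,0,0.011,0.2]'
python3 - <<'E'
from h import *
w=vision.camera("wrist"); S=silhouettes("tab_block",w)
for e in S: 
    print(e["score"],e["extent"]); s=screws(w,e["extent"],4); print(s.round(1)); print(onz(w,s,.04).round(4))
    # height: previous mid screw ray
s0=np.array([276.6,197.1]); 
save(w,"w2.png",s=1.4)
E
```

```text
time_s: 3.4
ee_pos: [0.4423, -0.21, 0.1253]
eef_rot: [3.141, -0.0, 3.021]
force: [0.1, -0.6, 0.7]
grip_width: 0.0566
grip_force: 0.0
0.94 [348.9, 71.1, 410.1, 166.7]
[[366.7  78.9]
 [403.9  84.5]
 [385.   94.2]
 [388.8 117.4]
 [392.7 139.8]
 [358.  143.7]
 [398.8 157.7]]
[[ 0.3381 -0.127   0.04  ]
 [ 0.3453 -0.0982  0.04  ]
 [ 0.3509 -0.1132  0.04  ]
 [ 0.3688 -0.1108  0.04  ]
 [ 0.3866 -0.1082  0.04  ]
 [ 0.3865 -0.1365  0.04  ]
 [ 0.4016 -0.1035  0.04  ]]
0.68 [256.9, 168.3, 293.9, 252.8]
[[287.  174.5]
 [264.4 174.7]
 [276.7 198.8]
 [276.8 219.1]
 [276.8 238.9]]
[[ 0.4046 -0.1963  0.04  ]
 [ 0.4024 -0.2149  0.04  ]
 [ 0.4241 -0.2073  0.04  ]
 [ 0.4419 -0.2094  0.04  ]
 [ 0.4599 -0.2115  0.04  ]]
```

View pics/w2.png

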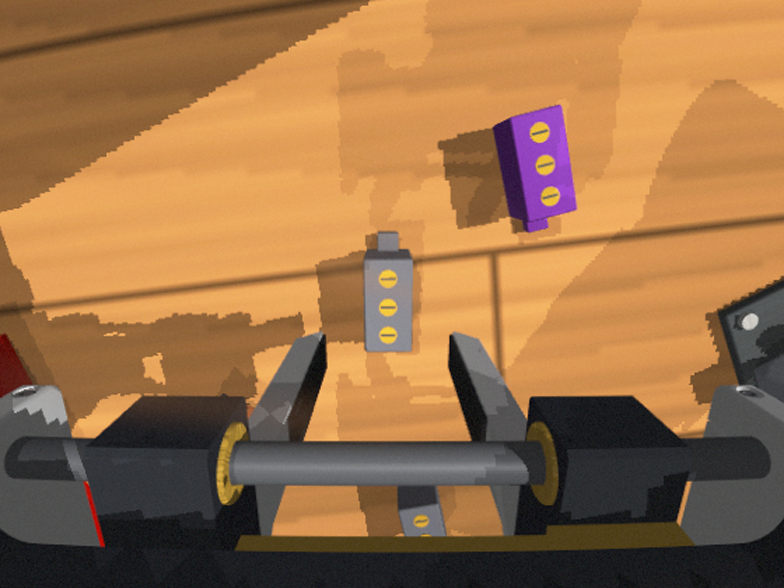

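The wrist picture shows the grey block centred between the fingers with its screws at (388,279), (388,308) and (388,335). Its screw centres come out the same from both camera heights with z = 40 mm, so the height is confirmed.

```bash
python3 -m pendant '[0,0.001,0.1,0,0,0,0.2, 0,0.001,0.15,0,0,0,0.2, 0,0.001,0.179,0,0,0,0.2, 0,0.001,0.179,0,0,0,0.2, 0,0.001,0.179,0,0,0,-1, 0,0.001,0.179,0,0,0,-1, 0,0.001,0.179,0,0,0,-1, 0,0.001,0.179,0,0,0,-1, 0,0.001,0.179,0,0,0,-1]' 30
python3 -m pendant '[0,0,0,0,0,0,-1, 0,0,0,0,0,0,-1, 0,0,-0.1,0,0,0,-1, 0,0,-0.2,0,0,0,-1, 0,0,-0.3,0,0,0,-1, 0,0,-0.3,0,0,0,-1]'
```

```text
time_s: 4.4
ee_pos: [0.4425, -0.2095, 0.0356]
eef_rot: [-3.141, 0.001, 3.022]
force: [-2.0, 0.4, 7.1]
grip_width: 0.0302
grip_force: 30.0
time_s: 5.0
ee_pos: [0.4441, -0.2104, 0.1912]
eef_rot: [-3.138, 0.01, 3.022]
force: [0.1, -0.4, -1.5]
grip_width: 0.0299
grip_force: 30.0
```

```bash
python3 -m pendant '[-0.007,0.8,0,0,0,0.7,-1, -0.007,0.8,0,0,0,0.7,-1, -0.007,0.8,0,0,0,0.7,-1, -0.007,0.8,0,0,0,0.7,-1, -0.007,0.8,0,0,0,0.7,-1, -0.007,0.8,0,0,0,0.7,-1, -0.007,0.8,0,0,0,0.7,-1, -0.007,0.8,0,0,0,0.7,-1, -0.007,0.8,0,0,0,0.7,-1, -0.007,0.8,0,0,0,0.7,-1, -0.007,0.8,0,0,0,0.7,-1]'
python3 - <<'E'
from h import *
w=vision.camera("wrist"); save(w,"w3.png",s=1.4)
np.savez("w3.npz",**{k:np.asarray(v) for k,v in w.items()})
E
```

```text
time_s: 6.1
ee_pos: [0.4929, 0.1881, 0.1839]
eef_rot: [-3.14, 0.0, 1.925]
force: [-0.7, -0.1, -1.3]
grip_width: 0.0295
grip_force: 30.0
```

View pics/w3.png

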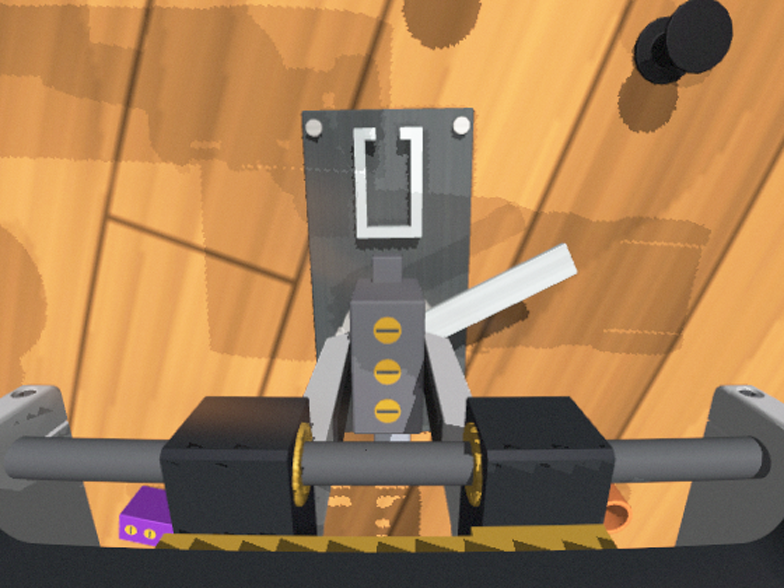

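The wrist picture shows the nest's white frame spanning (354..422, 127..240), with its slot facing up at (388,133). The plate corners are at (303,110) and (473,110), the keeper tip at (570,258), well clear of the nest, and the held block at (387,370).

```bash
cat > nest.py <<'E'
from h import *
def nest(w,tcp,yaw,z=.022,off=.07,it=3):
    # rectify plane z in frame with +Y along yaw direction, centred on guess; subpixel edges of white frame
    c=np.array(tcp[:2])+off*np.array([np.cos(yaw),np.sin(yaw)]); th=yaw
    g=w["pixels"].min(2).astype(np.float32)
    for _ in range(it):
        ey=np.array([np.cos(th),np.sin(th)]); ex=np.array([ey[1],-ey[0]])
        s=np.arange(-.03,.03,.00025); t=np.arange(-.05,.05,.00025)
        S,T=np.meshgrid(s,t); P=c+S[...,None]*ex+T[...,None]*ey
        uv=project(w,np.c_[P.reshape(-1,2),np.full(S.size,z)]).astype(np.float32).reshape(*S.shape,2)
        im=cv2.remap(g,uv[...,0],uv[...,1],cv2.INTER_LINEAR)
        B=im>150
        ys=np.where(abs(t)<.02)[0]; L=[];R=[];Lo=[];Ro_=[]
        for i in ys:
            k=s[B[i]]; l=k[k<0]; r=k[k>0]
            if len(l)>3 and len(r)>3: L.append((t[i],l.max(),l.min())); R.append((t[i],r.min(),r.max()))
        L=np.array(L);R=np.array(R)
        mid=(L[:,1]+R[:,1]+L[:,2]+R[:,2])/4; a,b=np.polyfit(L[:,0],mid,1)
        xs=np.where(abs(s-b)<.006)[0]; bt=[t[B[:,j]&(t<0)] for j in xs]
        bi=np.median([v.max() for v in bt if len(v)]); bo=np.median([v.min() for v in bt if len(v)])
        xs=np.where((abs(s-b)>.011)&(abs(s-b)<.016))[0]; tp=[t[B[:,j]&(t>0)] for j in xs]
        ti=np.median([v.min() for v in tp if len(v)]); to=np.median([v.max() for v in tp if len(v)])
        cy=(bo+to)/2
        info=dict(inner=np.median(R[:,1]-L[:,1]),outer=np.median(R[:,2]-L[:,2]),bi=bi-cy,bo=bo-cy,ti=ti-cy,to=to-cy)
        c=c+(b+a*cy)*ex+cy*ey; th=th-np.arctan(a)
    return c,th,{k:round(float(v)*1e3,1) for k,v in info.items()},im
E
python3 - <<'E'
from nest import *
w=dict(np.load("w3.npz"))
for z in(.016,.022,.028):
    c,th,i,im=nest(w,[.4929,.1881],1.925,z); print(z,c.round(4),round(th,4),i)
E
```

```text
0.016 [0.4684 0.2571] 1.9418 {'inner': 34.3, 'outer': 51.0, 'bi': -31.9, 'bo': -40.9, 'ti': 32.3, 'to': 40.9}
0.022 [0.4683 0.2572] 1.9444 {'inner': 33.5, 'outer': 50.0, 'bi': -31.4, 'bo': -40.1, 'ti': 31.5, 'to': 40.1}
0.028 [0.4684 0.2572] 1.9431 {'inner': 33.0, 'outer': 49.3, 'bi': -30.6, 'bo': -39.4, 'ti': 31.1, 'to': 39.4}
```

```bash
python3 -m pendant '[0,-0.08,0,0,0,-0.012,-1, 0,-0.08,0,0,0,-0.012,-1, 0,-0.08,0,0,0,-0.012,-1]'
python3 - <<'E'
from nest import *
def hand(w,s,tcp,yaw,h=.0044):
    P=onz(w,s,tcp[2]+h); d=P[:,:2]-tcp[:2]; ey=np.array([np.cos(yaw),np.sin(yaw)]); ex=np.array([ey[1],-ey[0]])
    return np.c_[d@ex,d@ey].round(4)
w=dict(np.load("w3.npz"))
s=screws(w,[255,215,300,306],0); print(s.round(1)); print(hand(w,s,np.array([.4929,.1881,.1839]),1.925))
o=status.get_obs(); print(o["ee_pos"],o["eef_rot"])
w2=vision.camera("wrist")
for z in(.010,.016,.022,.028):
    c,th,i,im=nest(w2,o["ee_pos"]+np.array([.037,.015,0]),o["eef_rot"][2],z); print(z,c.round(4),round(th,4),i)
E
```

```text
time_s: 6.45
ee_pos: [0.4559, 0.1724, 0.1851]
eef_rot: [3.141, 0.0, 1.94]
force: [-0.2, 0.7, -1.2]
grip_width: 0.0299
grip_force: 30.0
[[276.3 235.6]
 [276.2 265.2]
 [276.4 293. ]]
[[ 0.0001  0.0188]
 [ 0.      0.0008]
 [ 0.0001 -0.0172]]
[0.45586257 0.17241082 0.18511785] [3.14076802e+00 1.60622160e-04 1.93954564e+00]
0.01 [0.4698 0.2577] 1.9414 {'inner': 34.5, 'outer': 52.5, 'bi': -32.4, 'bo': -41.6, 'ti': 32.6, 'to': 41.6}
0.016 [0.469  0.2574] 1.9416 {'inner': 34.0, 'outer': 51.5, 'bi': -31.9, 'bo': -40.9, 'ti': 32.1, 'to': 40.9}
0.022 [0.4683 0.2571] 1.9431 {'inner': 33.3, 'outer': 50.5, 'bi': -31.1, 'bo': -40.1, 'ti': 31.6, 'to': 40.1}
0.028 [0.4676 0.2568] 1.9431 {'inner': 32.8, 'outer': 49.8, 'bi': -30.6, 'bo': -39.4, 'ti': 31.1, 'to': 39.4}
```

```bash
python3 -m pendant '[0.148,0.084,0,0,0,-0.002,-1, 0.148,0.084,0,0,0,-0.002,-1, 0.148,0.084,0.08,0,0,-0.002,-1, 0.148,0.084,0.16,0,0,-0.002,-1, 0.148,0.084,0.22,0,0,-0.002,-1, 0.148,0.084,0.238,0,0,-0.002,-1, 0.148,0.084,0.238,0,0,-0.002,-1, 0.148,0.084,0.238,0,0,-0.002,-1]'
python3 - <<'E'
from h import *
o=status.get_obs(); print(o["ee_pos"].round(4),o["eef_rot"].round(4))
w=vision.camera("wrist"); save(w,"w4.png",[196,90,356,240],5)
E
```

```text
time_s: 7.3
ee_pos: [0.4693, 0.258, 0.0672]
eef_rot: [3.139, -0.0, 1.944]
force: [-0.4, 1.5, -0.3]
grip_width: 0.0299
grip_force: 30.0
[0.4693 0.258  0.0672] [ 3.1395e+00 -1.0000e-04  1.9438e+00]
```

View pics/w4.png

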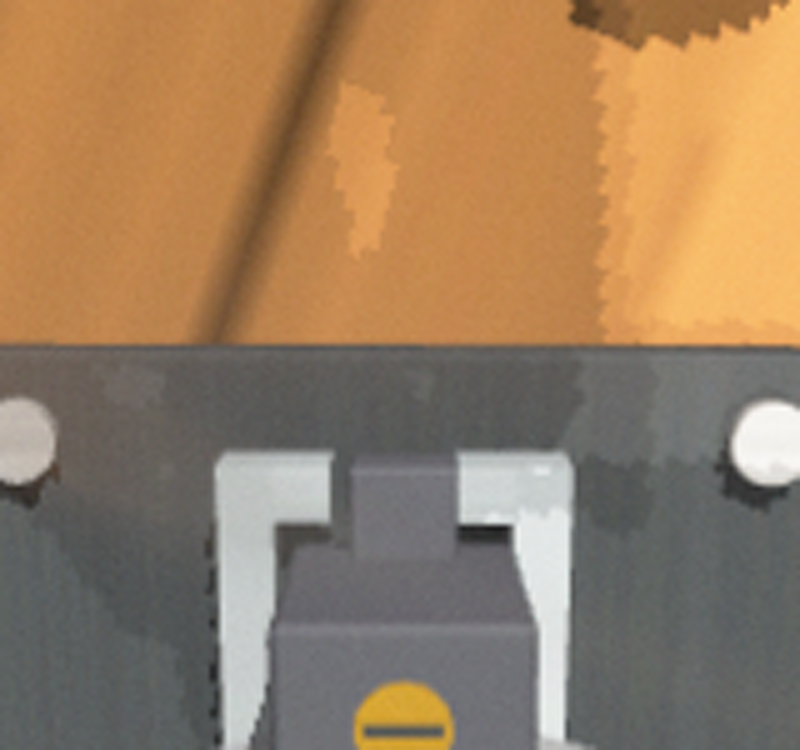

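The crop shows the tab over the slot: tab (352..457), slot (330..458). It sits about 1.3 mm to the right, which matches the measured TCP offset, so I correct that.

```bash
python3 -m pendant '[0,0,0,0,0,0,-1, 0,0,0,0,0,0,-1]'; python3 - <<'E'
from h import *
o=status.get_obs(); p=o["ee_pos"];y=o["eef_rot"][2]; print(p.round(4),o["eef_rot"].round(4))
d=np.array([.4686,.2565])-p[:2]; ex=np.array([np.cos(y),np.sin(y)]); ey=np.array([np.sin(y),-np.cos(y)])
print("units",(d@ex/.5).round(4),(d@ey/.5).round(4))
w=vision.camera("wrist"); g=w["pixels"][180:184,250:300].astype(int).min(2).mean(0); print(g.round())
g=w["pixels"][180:184,250:300].astype(int); print(g[...,2].mean(0).round()-g[...,1].mean(0).round())
E
```

```text
time_s: 7.55
ee_pos: [0.4686, 0.258, 0.0668]
eef_rot: [3.14, -0.0, 1.944]
force: [0.5, -0.6, -0.9]
grip_width: 0.0301
grip_force: 30.0
[0.4686 0.258  0.0668] [ 3.1399e+00 -1.0000e-04  1.9442e+00]
units -0.0028 -0.0011
[169. 169. 170. 169. 169. 170. 170. 171. 170. 172. 172. 172. 164. 108.
  88.  85.  90.  98.  98. 101.  99. 100.  99. 100. 100. 100. 100. 102.
 102. 100. 100. 100. 101. 101. 100. 101.  97.  94. 134. 166. 165. 164.
 163. 165. 163. 164. 164. 163. 166. 165.]
[-1. -2. -2. -1. -1. -1. -1. -1. -1. -1. -1. -1.  0.  0. -1.  0.  0.  5.
  4.  3.  3.  5.  4.  4.  4.  4.  3.  4.  4.  4.  4.  5.  4.  3.  4.  4.
  2.  0.  0.  0.  0. -1.  0. -1.  0.  0.  0.  0.  1.  0.]
```

```bash
python3 -m pendant '[-0.0025,-0.0014,0,0,0,0,-1, -0.0025,-0.0014,0.008,0,0,0,-1, -0.0025,-0.0014,0.016,0,0,0,-1, -0.0025,-0.0014,0.024,0,0,0,-1, -0.0025,-0.0014,0.032,0,0,0,-1, -0.0025,-0.0014,0.038,0,0,0,-1, -0.0025,-0.0014,0.038,0,0,0,-1, -0.0025,-0.0014,0.038,0,0,0,-1]'
python3 -m pendant '[0,0,0.002,0,0,0,-1, 0,0,0.004,0,0,0,-1, 0,0,0.005,0,0,0,-1, 0,0,0.005,0,0,0,-1]'
```

```text
time_s: 8.4
ee_pos: [0.468, 0.2564, 0.0467]
eef_rot: [-3.142, 0.0, 1.944]
force: [-0.4, 0.2, -0.8]
grip_width: 0.0299
grip_force: 30.0
time_s: 8.8
ee_pos: [0.4682, 0.2565, 0.0456]
eef_rot: [3.141, -0.0, 1.944]
force: [-7.3, -2.0, 15.9]
grip_width: 0.03
grip_force: 30.0
```

```bash
python3 -m pendant '[0,0,-0.004,0,0,0,-1, 0,0,-0.004,0,0,0,0.05, 0,0,-0.004,0,0,0,0.05, 0,0,-0.004,0,0,0,0.05, 0,0,-0.004,0,0,0,0.05]'
python3 -m pendant '[0,0,-0.05,0,0,0,0.05, 0,0,-0.15,0,0,0,0.05, 0,0,-0.24,0,0,0,0.05, -0.1,0,-0.24,0,0,0,0.05, -0.16,0,-0.24,0,0,0,0.05, -0.16,0,-0.24,0,0,0,0.05, -0.16,0,-0.24,0,0,0,0.05]'
python3 - <<'E'
from h import *
o=status.get_obs(); print(o["ee_pos"].round(4),o["eef_rot"].round(4))
w=vision.camera("wrist"); save(w,"w5.png",s=1.4)
np.savez("w5.npz",**{k:np.asarray(v) for k,v in w.items()})
for n in("tab_block","knob_handle","index_knob"):
  for e in silhouettes(n,w): print(n,e["score"],e["extent"])
E
```

```text
time_s: 9.3
ee_pos: [0.468, 0.2564, 0.0461]
eef_rot: [-3.141, 0.0, 1.944]
force: [0.1, -1.0, -0.4]
grip_width: 0.0495
grip_force: 0.0
time_s: 10.0
ee_pos: [0.4972, 0.1817, 0.1661]
eef_rot: [-3.141, -0.0, 1.943]
force: [-0.7, -0.1, 1.0]
grip_width: 0.0495
grip_force: 0.0
[0.4972 0.1817 0.1661] [-3.1414e+00 -2.0000e-04  1.9430e+00]
tab_block 0.84 [70.3, 360.9, 87.5, 390.6]
tab_block 0.59 [258.8, 78.7, 294.8, 158.1]
knob_handle 0.81 [248.8, 225.7, 306.5, 280.3]
index_knob 0.85 [237.4, 171.7, 423.0, 278.8]
```

View pics/w5.png

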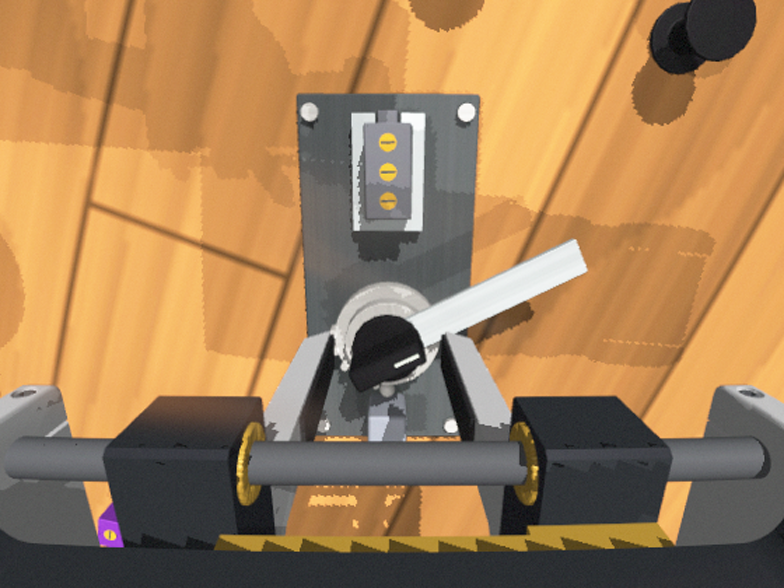

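The wrist picture shows the block in the nest at (388,170), with its tab in the slot at (388,117). The knob's bar is at (387,355) with its far end at (422,345), and the keeper arm points to (580,255).

```bash
cat > knob.py <<'E'
from h import *
N=np.array([.4683,.2572]);TH=1.943
fy=np.array([np.cos(TH),np.sin(TH)]); fx=np.array([fy[1],-fy[0]]); O=N-.115*fy
def keeper(w,z=.06):
    rs=np.arange(.06,.150,.0005); ps=np.arange(0.0,1.7,.002); g=w["pixels"].astype(int)
    # polar sampling: arm white pixels
    R,Ph=np.meshgrid(rs,ps); a=Ph+(TH-1.275)
    X=np.stack([O[0]+R*np.cos(a),O[1]+R*np.sin(a),np.full(R.shape,z)],-1)
    uv=project(w,X.reshape(-1,3)).astype(np.float32).reshape(*R.shape,2)
    im=cv2.remap(w["pixels"].min(2).astype(np.float32),uv[...,0],uv[...,1],cv2.INTER_LINEAR)
    B=(im>150)
    n,l,st,ce=cv2.connectedComponentsWithStats(B.astype(np.uint8))
    if n<2: return None
    k=1+np.argmax(st[1:,4]); M=l==k
    x=X[M][:,:2]; (c,s,ang)=cv2.minAreaRect((x*1000).astype(np.float32))
    d=np.linalg.svd(x-x.mean(0))[2][0] if len(x)<5000 else np.linalg.eigh(np.cov(x.T))[1][:,1]
    if d@(x.mean(0)-O)<0:d=-d
    out=R[M].max(); phi=Ph[M].mean()
    n_=np.array([-d[1],d[0]])
    return dict(pos_angle=phi,dir_angle=np.arctan2(d[1],d[0])-(TH-1.275),outer=out,size=s,axis_off=(x.mean(0)-O)@n_)
E
python3 - <<'E'
from knob import *
w=dict(np.load("w5.npz"))
s=screws(w,[250,80,300,158],2); P=onz(w,s,.05); d=P[:,:2]-N; print("block rel nest",np.c_[d@fx,d@fy].round(4))
print("O",O.round(4)); print(keeper(w))
for z in(.05,.07): print(z,keeper(w,z))
E
```

```text
block rel nest [[-0.0001  0.0186]
 [ 0.0001  0.0005]
 [-0.0001 -0.0177]]
O [0.5101 0.1501]
{'pos_angle': np.float64(0.17954568800485596), 'dir_angle': np.float64(0.1619160880072037), 'outer': np.float64(0.14150000000000007), 'size': (82.9818115234375, 25.155773162841797), 'axis_off': np.float64(0.001572072651746821)}
0.05 {'pos_angle': np.float64(0.14747267089369187), 'dir_angle': np.float64(0.13344194820566468), 'outer': np.float64(0.14550000000000007), 'size': (85.98828125, 26.063467025756836), 'axis_off': np.float64(0.001264275565326306)}
0.07 {'pos_angle': np.float64(0.2211405738111784), 'dir_angle': np.float64(0.16176192293637737), 'outer': np.float64(0.13850000000000007), 'size': (80.50015258789062, 24.18433952331543), 'axis_off': np.float64(0.005241839416403791)}
```

```bash
python3 -m pendant '[-0.068,0.001,0,0,0,0.703,0.05, -0.068,0.001,0,0,0,0.703,0.05, -0.068,0.001,0,0,0,0.703,0.05, -0.068,0.001,0,0,0,0.703,0.05, -0.068,0.001,0,0,0,0.703,0.05, -0.068,0.001,0,0,0,0.703,0.05, -0.068,0.001,0,0,0,0.703,0.05, -0.068,0.001,0,0,0,0.703,0.05, -0.068,0.001,0,0,0,0.703,0.05]'
python3 - <<'E'
from knob import *
o=status.get_obs(); print(o["ee_pos"].round(4),o["eef_rot"].round(4))
w=vision.camera("wrist"); save(w,"w6.png",s=1.4)
np.savez("w6.npz",**{k:np.asarray(v) for k,v in w.items()})
print(keeper(w)); print("proj grip/top/ends",(project(w,[[*O,.095]])*1.4).round())
E
```

```text
time_s: 11.1
ee_pos: [0.5098, 0.1511, 0.1662]
eef_rot: [-3.141, 0.0, 0.84]
force: [-1.4, 0.2, -0.1]
grip_width: 0.0493
grip_force: 0.0
[0.5098 0.1511 0.1662] [-3.1415e+00  1.0000e-04  8.4030e-01]
{'pos_angle': np.float64(0.17324655347554782), 'dir_angle': np.float64(0.16260426430105202), 'outer': np.float64(0.14200000000000007), 'size': (82.86251831054688, 24.272422790527344), 'axis_off': np.float64(0.000947067057290922)}
proj grip/top/ends [[389. 316.]]
```

View pics/w6.png

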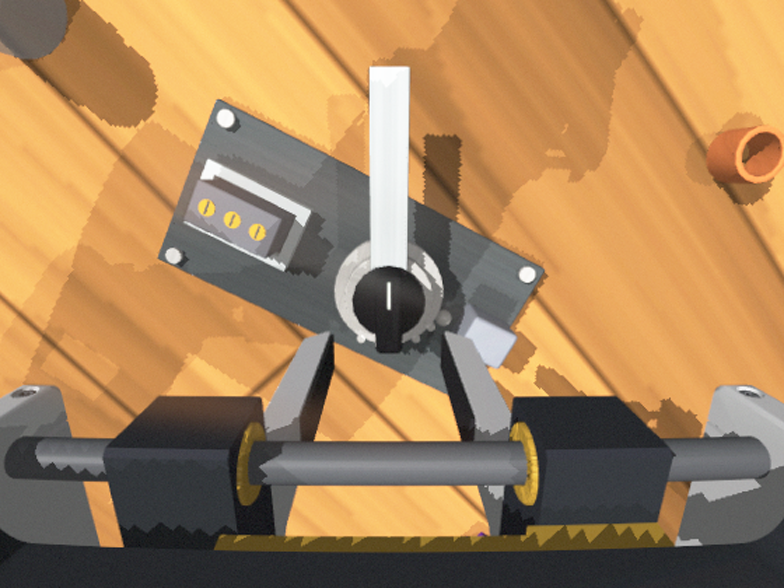

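The wrist picture shows the knob's bar lined up with the fingers at (389,277..353), its mark at (389,296) and the keeper pointing up at (390,68).

```bash
python3 - <<'E'
from knob import *
W=[dict(np.load(f)) for f in("w5.npz","w6.npz")]; U=[]
for w,b in zip(W,([276,248,306,268],[268,198,288,226])):
    m=(w["pixels"].min(2)>120); k=np.zeros_like(m);k[b[1]:b[3],b[0]:b[2]]=1;m&=k
    v,u=np.nonzero(m); U.append([u.mean(),v.mean()]); print(U[-1],len(u))
p=tri(W,U); d=p[:2]-O; print(p.round(4),np.hypot(*d),np.arctan2(d[1],d[0])-(TH-1.275))
E
```

```text
[np.float64(296.86486486486484), np.float64(259.1283783783784)] 148
[np.float64(277.0344827586207), np.float64(210.5)] 58
[0.5212 0.1635 0.1071] 0.017428814445516333 0.2157832504251087
```

```bash
python3 - <<'E'
from knob import *
W=[dict(np.load(f)) for f in("w5.npz","w6.npz")]; U=[]
for w,b in zip(W,([279,250,301,266],[268,198,288,226])):
    m=(w["pixels"].min(2)>120); n,l,st,ce=cv2.connectedComponentsWithStats(m[b[1]:b[3],b[0]:b[2]].astype(np.uint8)); k=1+np.argmax(st[1:,4]); print(st[1:].tolist()); U.append(ce[k]+b[:2])
p=tri(W,U); d=p[:2]-O; print(U,p.round(4),np.hypot(*d),np.arctan2(d[1],d[0])-(TH-1.275))
E
```

```text
[[3, 3, 18, 10, 59], [16, 11, 6, 5, 20]]
[[8, 3, 3, 20, 58]]
[array([290.10169492, 257.28813559]), array([277.03448276, 210.5       ])] [0.5185 0.1599 0.0957] 0.012847015842859083 0.1973761377213339
```

The knob's top comes out at 95.7 mm, close to the expected 95, so I descend and grip.

```bash
python3 -m pendant '[0,0.0018,0.05,0,0,0,0.05, 0,0.0018,0.1,0,0,0,0.05, 0,0.0018,0.14,0,0,0,0.05, 0,0.0018,0.156,0,0,0,0.05, 0,0.0018,0.156,0,0,0,0.05, 0,0.0018,0.156,0,0,0,-1, 0,0.0018,0.156,0,0,0,-1, 0,0.0018,0.156,0,0,0,-1, 0,0.0018,0.156,0,0,0,-1, 0,0.0018,0.156,0,0,0,-1, 0,0.0018,0.156,0,0,0,-1]' 45
python3 -c "
from h import *
o=status.get_obs();print(o['ee_pos'],o['eef_rot'],o['moment'],o['grip_width'])"
```

```text
time_s: 12.25
ee_pos: [0.5104, 0.1503, 0.0886]
eef_rot: [-3.141, -0.0, 0.84]
force: [-4.5, 3.2, 4.8]
grip_width: 0.0159
grip_force: 45.0
[0.51039173 0.15030107 0.08863781] [-3.14061205e+00 -1.89142155e-04  8.40002569e-01] [ 0.61840862  0.82731302 -0.04095539] 0.015857242505730125
```

```bash
cat > st.py <<'E'
from knob import *
o=status.get_obs(); print("joint by yaw",round(o["eef_rot"][2]-TH+1.275,3),"moment",o["moment"].round(2),"pos",o["ee_pos"].round(4))
E
python3 -m pendant '[0,0,0,0,0,-0.04,-1, 0,0,0,0,0,-0.08,-1, 0,0,0,0,0,-0.12,-1]'; python3 st.py
python3 -m pendant '[0,0,0,0,0,-0.04,-1, 0,0,0,0,0,-0.08,-1, 0,0,0,0,0,-0.12,-1, 0,0,0,0,0,-0.137,-1, 0,0,0,0,0,-0.137,-1]'; python3 st.py
```

```text
time_s: 12.55
ee_pos: [0.5102, 0.1504, 0.0886]
eef_rot: [-3.14, -0.0, 1.031]
force: [-5.8, 4.2, 5.9]
grip_width: 0.0157
grip_force: 45.0
joint by yaw 0.363 moment [ 0.8   1.02 -0.21] pos [0.5102 0.1504 0.0886]
time_s: 13.05
ee_pos: [0.5101, 0.1505, 0.0886]
eef_rot: [-3.14, -0.0, 1.245]
force: [-6.5, 5.1, 6.4]
grip_width: 0.0155
grip_force: 45.0
joint by yaw 0.577 moment [ 0.81  1.23 -0.04] pos [0.5101 0.1505 0.0886]
```

First stop reached: one click, and the moment dropped from -0.21 to -0.04. On to the second and third.

```bash

python3 -m pendant '[0,0,0,0,0,-0.04,-1, 0,0,0,0,0,-0.08,-1, 0,0,0,0,0,-0.1,-1]'; python3 st.py
python3 -m pendant '[0,0,0,0,0,-0.04,-1, 0,0,0,0,0,-0.08,-1, 0,0,0,0,0,-0.123,-1, 0,0,0,0,0,-0.123,-1]'; python3 st.py
python3 -m pendant '[0,0,0,0,0,-0.04,-1, 0,0,0,0,0,-0.08,-1, 0,0,0,0,0,-0.1,-1]'; python3 st.py
python3 -m pendant '[0,0,0,0,0,-0.04,-1, 0,0,0,0,0,-0.08,-1, 0,0,0,0,0,-0.11,-1, 0,0,0,0,0,-0.122,-1, 0,0,0,0,0,-0.122,-1, 0,0,0,0,0,-0.122,-1]'; python3 st.py
python3 - <<'E'
from knob import *
w=vision.camera("wrist"); print(keeper(w)); save(w,"w7.png",s=1.4)
E
```

```text
time_s: 13.35
ee_pos: [0.5099, 0.1505, 0.0886]
eef_rot: [-3.14, -0.001, 1.403]
force: [-9.4, 4.2, 7.7]
grip_width: 0.0155
grip_force: 45.0
joint by yaw 0.735 moment [ 0.86  1.48 -0.16] pos [0.5099 0.1505 0.0886]
time_s: 13.75
ee_pos: [0.5098, 0.1505, 0.0886]
eef_rot: [-3.14, -0.001, 1.597]
force: [-9.7, 5.0, 7.7]
grip_width: 0.0154
grip_force: 45.0
joint by yaw 0.929 moment [ 0.85  1.7  -0.03] pos [0.5098 0.1505 0.0886]
time_s: 14.05
ee_pos: [0.5096, 0.1505, 0.0886]
eef_rot: [-3.139, -0.001, 1.753]
force: [-11.6, 4.9, 8.9]
grip_width: 0.0158
grip_force: 45.0
joint by yaw 1.085 moment [ 0.82  1.89 -0.14] pos [0.5096 0.1505 0.0886]
time_s: 14.65
ee_pos: [0.5095, 0.1505, 0.0886]
eef_rot: [-3.139, -0.002, 1.943]
force: [-12.9, 3.8, 9.5]
grip_width: 0.0154
grip_force: 45.0
joint by yaw 1.275 moment [ 0.77  2.1  -0.04] pos [0.5095 0.1505 0.0886]
{'pos_angle': np.float64(1.267277267222341), 'dir_angle': np.float64(1.2747379003828436), 'outer': np.float64(0.14350000000000007), 'size': (42.09550476074219, 83.30755615234375), 'axis_off': np.float64(-0.0007295736172216594)}
```

View pics/w7.png

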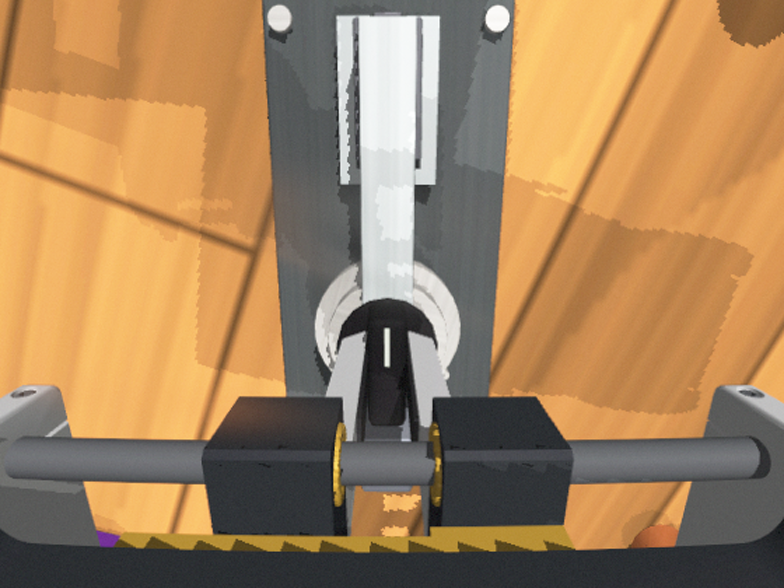

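The wrist picture shows the keeper lying straight over the block in the nest, (388,20..300), with the knob gripped. Three clicks counted, and the joint reads 1.275.

```bash
python3 -c "
from station import order
print(order.hand_in())"
```

```text
the job is handed in; nothing more can be done
None
```

The block is seated in the nest with its tab in the slot, the knob was turned three clicks to the third stop (about 1.275 rad) with the keeper over the block, and the job is handed in with the knob still gripped.

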